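# Set the indexing stage to 150 degrees

### The arm

A 6-joint arm with a two-finger parallel gripper is mounted at the origin on a cart in front of the work surface, level with it; the furniture and walls round the work are solid. World frame = base frame: x ahead of the robot, y to its left, z up, the work surface at z = 0. Lengths are in m, angles in rad, forces in N, time in s.
With the tool pointing down it reaches from about 0.375 to 0.9 m from the base axis. Payload 3.1 kg.
Tool frame: the origin (TCP) lies on the front face of the gripper's body, between the roots of the fingers; the fingertips stand 73 mm ahead of it and the grasp point (between the pads) lies 54 mm ahead of it (manip.tips_ahead is the distance from the TCP to the fingertips, in m); z points along the fingers, y is the line along which they close (so a half turn about z gives the same grasp; the last joint's range is limited). The gripper opens to 85 mm and grips with 20 to 120 N. Pads are 22 mm wide; open, the fingers measure 114 mm over their backs; the gripper's body (76 mm by 85 mm) begins 54 mm behind the grasp point. The pads swing forward as they close: fully open they stand 13 mm farther back than shut.
Start: joints at [1.169, 0.527, 1.433, -0, 1.181, -0.178], TCP at [0.139, 0.609, 0.304] pointing down, gripper open.
Joint ranges: [-3.08, 3.08], [-0.75, 2.2], [0.22, 2.44], [-1.43, 4.57], [0, 2.65], [-2.85, 2.85]. Speed limits (rad/s): [2.79, 2.79, 3.14, 3.14, 3.14, 3.14].

### API

Orientations are given as a unit quaternion [x, y, z, w].
In Python, from station import sense, eyes, workorder, manip gives the robot as it stands.
- The arm moves only by the shell command python3 -m inch 'ROWS' [OPENING] [FORCE]. ROWS is JSON, a list of rows, each an object of numbers: "dx", "dy", "dz": the shift along the tool's x, y, z in cm; "wx", "wy", "wz": the turn, a rotation vector about the tool's x, y, z in degrees. In form: [{"dx": .., "dy": .., "dz": .., "wx": .., "wy": .., "wz": ..}, ...]. A call has 1 to 10 rows; each row shifts and turns the commanded pose from where the row before left it, along the tool's axes as they then stand; what a row does not reach is not made up. A row lasts 1/8 s, in which the tool goes at most 62.5 mm and 10.7 degrees, less where a joint would pass 70% of its speed; a pose out of reach is approached as far as the arm can. A call with a gripper value outside its range is refused whole. OPENING is the opening, from 0 (shut) to 1 (fully open), set as the call begins (- or left out, the last holds). The fingers move at their own pace and stop on an object; FORCE is the grip in N (left out, the last holds). Time passes only in rows, so rows that do not move let the fingers close. It gives the time, the measured TCP pose, the force, the opening and the grip force at its end, in the units of the state.
- sense(): the state, without advancing time (a new reading comes with each control period).
- eyes.snapshot(name): name is "side" or "top"; returns the picture (400x640x3 uint8, red, green, blue); there is no depth.
- eyes.camera_params(name): a dict with "fx", "fy", "cx", "cy" (pixels), "D" ([k1, k2, p1, p2, k3] as OpenCV has them; the pictures are not rectified), "rvec" (rotation vector, rad) and "tvec" (3), from world to camera coordinates, as OpenCV has them. Camera axes: x right, y down, z forward; pixel columns grow to the right and rows downward; lengths in m; the calibration is good to about 2 mm. A picture is of the moment at which its call begins. camera_params takes no time and is no camera call.
- workorder.sign_off(): hands the job in; it is judged then, once.
The state is a dict: "t": time; "q": joint angles; "qd": joint speeds; "tau": joint torques, N m; "tcp_pos": TCP position; "tool_rot": TCP orientation; "force": force on the tool from outside, world axes, zero at the start; "ft_torque": the same for the moment, N m; "finger_gap": opening from 0.0 (shut) to 1.0 (fully open); "gripper_force": force on a finger pad.
Only numpy, scipy, OpenCV 4.12 (cv2) and the standard library are available. Lean on these libraries where they do the work, as an engineer would, in place of code of your own. Each camera call takes 0.05 s, during which the arm holds its last target. There are 200 camera calls.

### The job

Set the graduated disc of the indexing stage to 150 degrees at the index line, dropped fully home in the notch nearest that mark (the stage is worn, so its notches lie up to about 3 degrees off the marks and must be felt for). The dark bar is the disc's handle, to be lifted a little for turning; do not press on the plaster cast mounted on the disc, and leave the loose things around the stage where they are.

Things in the scene. Friction and masses are not known exactly. Their poses are not given: they have to be found in the camera images.
- stage: Grey round housing of the indexing stage, fixed to the bench (place and yaw differ each time), 216 mm diameter, rim 27 mm high. Origin: centre of its underside, on the vertical turning axis. A steel block on the rim at its own -x (robot side at yaw 0) carries the index line.
- index_line (a point): Inner end of the black index line on the housing, 88.5 mm from the turning axis along the housing's -x, 34 mm above the bench.
- dial (a joint): Reading of the scale at the index line, rad (150 degrees = 2.618); grows when the aluminium disc (174 mm diameter, top face 34 mm above the bench when home) is turned counter-clockwise seen from above; end stops at -0.1 and 3.3. Starts between 10 and 58 degrees. Friction of the lifted disc is about 0.1 N m.
- lift (a joint): Height of the disc above home, m: 0 fully home, 0.012 upper stop. Weight and spring pull it down, 9 to 15 N. Home exists only in notches 10 degrees apart, each about 1 degree wide either way, all off the marks by one unknown error within 3.2 degrees; in a notch it turns only if lifted: 7 to 10 mm clears. Elsewhere it rides on the teeth at about 4 mm, and drops in over a notch. Starts home or riding.
- bar_grip (a point): Grip point of the dark steel bar standing across the disc's centre and fixed to it: on the turning axis, 70 mm above the bench when home. Bar 14 mm thick, 50 mm long, from the disc's face to 82 mm above the bench when home. Axes turn with the disc: y along the bar, x across it (close fingers along x), -y towards the mounted cast. At reading 0 they are parallel to the housing's.
- zero_mark (a point): Outer end of the 0 mark on the disc's face, 86 mm from the turning axis along bar_grip's -x. Black rim marks every 10 degrees from 0 to 180 run clockwise over the disc seen from above, long ones every 30; 0 has a solid arrowhead, 90 a cross stroke at its inner end; no figures.
- mounted_cast: Plaster dental cast, 49 x 62 mm and 36 mm high, fixed on the disc beside one end of the bar; origin at its underside centre, 56 mm from the turning axis; it begins 31 mm from the axis. Fragile.
- cast_grey: Bystander: loose plaster cast, 49 x 60 x 36 mm, on the bench; origin at its underside centre.
- monomer_bottle: Bystander: loose dropper bottle, 34 mm diameter, 102 mm high, on the bench; origin at its underside centre.
- base_plate_2: Bystander: loose white mounting plate, 61 x 74 x 16 mm, on the bench; origin at its underside centre.

How it is judged:
At the end, for the whole second after the job is handed in: The disc is fully home (within 1.5 mm of its lowest position) in the notch nearest 150 degrees, so that the scale reads 150 within 4.7 degrees at the index line, still and released (value of joint dial between 2.536 and 2.7 rad and value of joint lift below 0.0015 m and velocity of joint dial between -0.05 and 0.05 rad/s); the robot touches nothing.
It fails at once if the cast mounted on the disc is touched with more than 4 N (contact force between any of the fingers, the arm and mounted_cast above 4 N).
It fails at once if a bystander is moved by more than 20 mm (distance of any of cast_grey, monomer_bottle, base_plate_2 from where it was at the start of the episode above 0.02 m).
It also fails if it takes over 51 s, if anything falls off the work surface, if the arm or the gripper's body presses on something with over 40 N, if the wrist force passes 120 N, or if a joint passes its speed limit or range.

## Working session

There is one attempt and no reset: what is moved stays moved. The work goes in short steps, Python scripts to look and compute and a shell command to move; the robot and the scene stay as the last step left them, time stands still between calls to the robot, and variables do not carry over. Pictures are saved under pics/ and viewed, at most 10 in all, crops included, and the job is handed in when it is done.

```bash
ls; mkdir -p pics
python3 - <<'E'
from station import sense, eyes
import cv2
for n in ("top","side"):
    cv2.imwrite(f"pics/{n}0.png", eyes.snapshot(n)[:,:,::-1]); print(n,eyes.camera_params(n))
s=sense(); print(s)
E
```

```text
pics
top {'fx': 474.8903920669145, 'fy': 474.8903920669145, 'cx': 314.50002833278404, 'cy': 200.56520111232197, 'D': array([-0.01542218,  0.        ,  0.        ,  0.        ,  0.        ]), 'rvec': array([ 2.15902355, -2.19174265,  0.10245979]), 'tvec': array([-0.09621545,  0.59187842,  1.17761322])}
side {'fx': 465.73162327987194, 'fy': 465.73162327987194, 'cx': 318.369066838418, 'cy': 198.07880739184912, 'D': array([-0.12832346,  0.        ,  0.        ,  0.        ,  0.        ]), 'rvec': array([ 2.32021842, -1.03394165,  0.31761263]), 'tvec': array([-0.45823832,  0.35012043,  0.94686028])}
{'t': 0.1, 'q': array([ 1.16850119e+00,  5.28378397e-01,  1.43379378e+00,  1.74214036e-05,
        1.18141365e+00, -1.78482697e-01]), 'qd': array([-0.00139689, -0.0014025 , -0.00381726,  0.00032178, -0.00088791,
       -0.00093244]), 'tau': array([-1.87444975e-04, -4.43307710e+01, -1.78585678e+01, -2.75452039e-04,
        3.86266431e-03,  1.95351379e-05]), 'tcp_pos': array([0.13847035, 0.60894024, 0.30302191]), 'tool_rot': array([ 1.11676038e-01,  9.93744167e-01, -9.52555809e-04, -2.93065680e-04]), 'force': array([ 0.62888511, -0.06629211,  0.61733137]), 'ft_torque': array([-0.02207923, -0.0055554 ,  0.01817951]), 'gripper_force': 0.0, 'finger_gap': 0.9957640181309041}
```

View pics/top0.png

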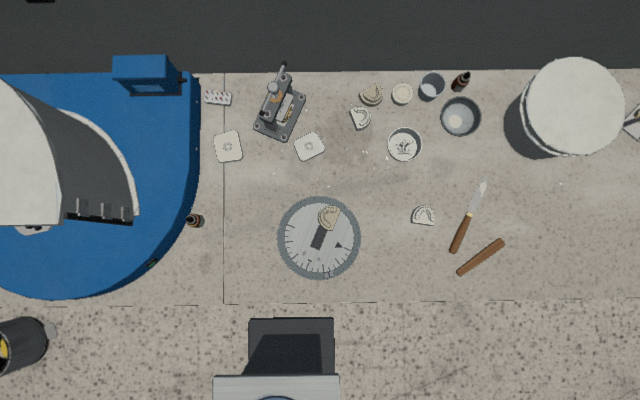

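View pics/side0.png

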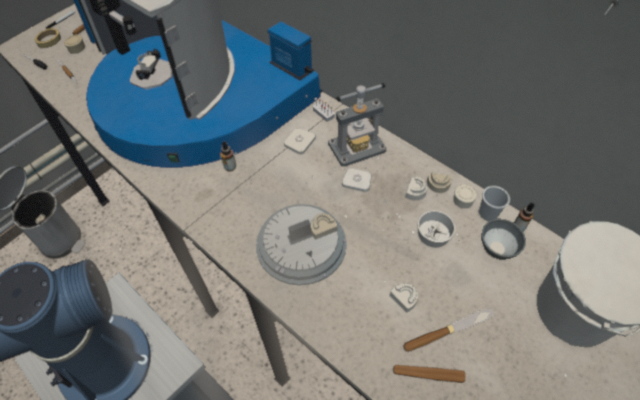

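```bash
cat > h.py <<'E'
import numpy as np, cv2
from station import eyes, sense
def cam(n):
    c=eyes.camera_params(n); K=np.array([[c['fx'],0,c['cx']],[0,c['fy'],c['cy']],[0,0,1.]])
    return K,c['D'],c['rvec'],c['tvec']
def proj(n,P):
    K,D,r,t=cam(n); return cv2.projectPoints(np.array(P,float).reshape(-1,3),r,t,K,D)[0].reshape(-1,2)
def back(n,uv,z):
    K,D,r,t=cam(n); R=cv2.Rodrigues(r)[0]
    p=cv2.undistortPoints(np.array(uv,float).reshape(-1,1,2),K,D).reshape(-1,2)
    d=np.c_[p,np.ones(len(p))]@R; o=-R.T@t
    return o+d*((np.reshape(z,-1)-o[2])/d[:,2])[:,None]
E
python3 - <<'E'
from h import *
im=cv2.imread("pics/top0.png"); c=im[188:288,268:372]
cv2.imwrite("pics/c1.png",cv2.resize(c,None,fx=5.7,fy=5.7,interpolation=cv2.INTER_CUBIC))
print(back("top",[[277,238],[361,238],[319,196],[319,279],[319,238],[338,245],[327,275]],[.027]*5+[.034]*2).round(4))
E
```

```text
[[ 0.4971 -0.0092  0.027 ]
 [ 0.4939 -0.2209  0.027 ]
 [ 0.6019 -0.1167  0.027 ]
 [ 0.3933 -0.1134  0.027 ]
 [ 0.4955 -0.115   0.027 ]
 [ 0.4772 -0.1622  0.034 ]
 [ 0.4033 -0.1334  0.034 ]]
```

View pics/c1.png

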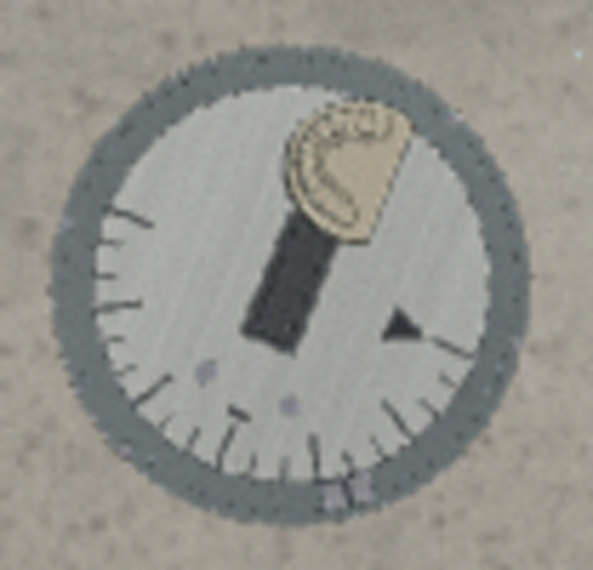

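Run:
```python
from h import *
P=np.array([[473,356],[411,438],[318,480],[219,470],[136,407],[95,311],[108,208],[350,500],[350,474]],float)
uv=(P+.5)/5.7-.5+[268,188]
w=back("top",uv,.034)
# circle fit to marks' outer ends
A=np.c_[2*w[:7,:2],np.ones(7)]; s=np.linalg.lstsq(A,(w[:7,:2]**2).sum(1),rcond=None)[0]
c=s[:2]; print(c,np.sqrt(s[2]+c@c))
hc=back("top",((np.array([[52,285],[530,285],[291,45],[291,524]])+.5)/5.7-.5+[268,188]),.027)[:,:2]; print(hc.mean(0),[hc[1,1]-hc[0,1],hc[2,0]-hc[3,0]])
d=w[:,:2]-c; print(np.degrees(np.arctan2(d[:,1],d[:,0])).round(1),np.hypot(*d.T).round(4))
d=w[:,:2]-hc.mean(0); print(np.degrees(np.arctan2(d[:,1],d[:,0])).round(1),np.hypot(*d.T).round(4))
bar=back("top",((np.array([[300,212],[338,235],[243,335],[294,354]])+.5)/5.7-.5+[268,188]),.082); print(bar, bar.mean(0))
b=bar[:2].mean(0)-bar[2:].mean(0); print(np.degrees(np.arctan2(b[1],b[0])))
print(proj("side",[[*c,.082],[*c,.034]]))
t=sense()
from scipy.spatial.transform import Rotation as R
print(R.from_quat(t['tool_rot']).as_matrix().round(3))
```

```text
[ 0.497059   -0.11329072] 0.08633539948333867
[ 0.49706887 -0.11414168] [np.float64(-0.21133029188074237), np.float64(0.21120597068693014)]
[-112.3 -142.6 -172.6  158.4  127.9   97.1   66.5 -165.2 -163.2] [0.0866 0.0858 0.0864 0.0868 0.0861 0.0861 0.0865 0.0978 0.0871]
[-112.5 -143.  -173.1  157.9  127.5   97.1   66.8 -165.7 -163.7] [0.0858 0.0853 0.0863 0.0872 0.0867 0.087  0.0873 0.0976 0.0868]
[[ 0.52651067 -0.11784207  0.082     ]
 [ 0.51655469 -0.13374044  0.082     ]
 [ 0.47509639 -0.093001    0.082     ]
 [ 0.46681021 -0.11434976  0.082     ]] [ 0.49624299 -0.11473332  0.082     ]
-23.617390235009584
[[299.93873787 225.78990832]
 [300.92198619 236.91730713]]
[[-0.975  0.222 -0.001]
 [ 0.222  0.975 -0.002]
 [ 0.    -0.002 -1.   ]]
```

The disc centre is at about (0.497, -0.114), which is consistent with the 86 mm mark radius. The 0 mark points to about -112.6° and the index to about -164.5°, so the scale reads about 52°. Moving to the stage through a waypoint.

```bash
python3 -m inch '[{"dx":-3.64,"dy":-3.7},{"dx":-3.64,"dy":-3.7},{"dx":-3.64,"dy":-3.7},{"dx":-3.64,"dy":-3.7},{"dx":-3.64,"dy":-3.7},{"dx":-3.64,"dy":-3.7},{"dx":-3.64,"dy":-3.7}]' 1 60
python3 -m inch '[{"dx":-2.83,"dy":-4.07},{"dx":-2.83,"dy":-4.07},{"dx":-2.83,"dy":-4.07},{"dx":-2.83,"dy":-4.07},{"dx":-2.83,"dy":-4.07},{"dx":-2.83,"dy":-4.07},{"dx":-2.83,"dy":-4.07},{"dx":-2.83,"dy":-4.07},{"dx":-2.83,"dy":-4.07}]'
python3 -m inch '[{"wz":10.5},{"wz":10.5},{"wz":10.5},{"wz":10.5},{"wz":10.5},{"wz":10.5},{"wz":10.5},{"wz":10.5},{"wz":10.5},{"wz":10.5}]'
python3 -m inch '[{"wz":10.5},{"wz":10.5},{"wz":10.5},{"wz":10.5},{"wz":10.5},{"wz":10.5},{"wz":10.5},{"wz":10.5},{"wz":0.8},{}]'
```

```text
invalid input at $[0]: expected keys dx, dy, dz, wx, wy, wz
invalid input at $[0]: expected keys dx, dy, dz, wx, wy, wz
invalid input at $[0]: expected keys dx, dy, dz, wx, wy, wz
invalid input at $[0]: expected keys dx, dy, dz, wx, wy, wz
```

```bash
python3 -m inch '[{"dx":-3.64,"dy":-3.7,"dz":0,"wx":0,"wy":0,"wz":0},{"dx":-3.64,"dy":-3.7,"dz":0,"wx":0,"wy":0,"wz":0},{"dx":-3.64,"dy":-3.7,"dz":0,"wx":0,"wy":0,"wz":0},{"dx":-3.64,"dy":-3.7,"dz":0,"wx":0,"wy":0,"wz":0},{"dx":-3.64,"dy":-3.7,"dz":0,"wx":0,"wy":0,"wz":0},{"dx":-3.64,"dy":-3.7,"dz":0,"wx":0,"wy":0,"wz":0},{"dx":-3.64,"dy":-3.7,"dz":0,"wx":0,"wy":0,"wz":0}]' 1 60
python3 -m inch '[{"dx":-2.83,"dy":-4.07,"dz":0,"wx":0,"wy":0,"wz":0},{"dx":-2.83,"dy":-4.07,"dz":0,"wx":0,"wy":0,"wz":0},{"dx":-2.83,"dy":-4.07,"dz":0,"wx":0,"wy":0,"wz":0},{"dx":-2.83,"dy":-4.07,"dz":0,"wx":0,"wy":0,"wz":0},{"dx":-2.83,"dy":-4.07,"dz":0,"wx":0,"wy":0,"wz":0},{"dx":-2.83,"dy":-4.07,"dz":0,"wx":0,"wy":0,"wz":0},{"dx":-2.83,"dy":-4.07,"dz":0,"wx":0,"wy":0,"wz":0},{"dx":-2.83,"dy":-4.07,"dz":0,"wx":0,"wy":0,"wz":0},{"dx":-2.83,"dy":-4.07,"dz":0,"wx":0,"wy":0,"wz":0}]'
```

```text
t: 0.98
tcp_pos: [0.3302, 0.2988, 0.3038]
tool_rot: [0.112, 0.994, -0.0, -0.0]
force: [0.4, 0.8, -0.0]
finger_gap: 1.002
gripper_force: 0.0
t: 2.1
tcp_pos: [0.4969, -0.115, 0.3037]
tool_rot: [0.112, 0.994, 0.0, -0.0]
force: [-0.1, -0.6, 0.2]
finger_gap: 1.001
gripper_force: 0.0
```

Now the turn by +190° about the tool's z.

```bash
python3 -m inch '[{"dx":0,"dy":0,"dz":0,"wx":0,"wy":0,"wz":10.5},{"dx":0,"dy":0,"dz":0,"wx":0,"wy":0,"wz":10.5},{"dx":0,"dy":0,"dz":0,"wx":0,"wy":0,"wz":10.5},{"dx":0,"dy":0,"dz":0,"wx":0,"wy":0,"wz":10.5},{"dx":0,"dy":0,"dz":0,"wx":0,"wy":0,"wz":10.5},{"dx":0,"dy":0,"dz":0,"wx":0,"wy":0,"wz":10.5},{"dx":0,"dy":0,"dz":0,"wx":0,"wy":0,"wz":10.5},{"dx":0,"dy":0,"dz":0,"wx":0,"wy":0,"wz":10.5},{"dx":0,"dy":0,"dz":0,"wx":0,"wy":0,"wz":10.5}]'
python3 -m inch '[{"dx":0,"dy":0,"dz":0,"wx":0,"wy":0,"wz":10.5},{"dx":0,"dy":0,"dz":0,"wx":0,"wy":0,"wz":10.5},{"dx":0,"dy":0,"dz":0,"wx":0,"wy":0,"wz":10.5},{"dx":0,"dy":0,"dz":0,"wx":0,"wy":0,"wz":10.5},{"dx":0,"dy":0,"dz":0,"wx":0,"wy":0,"wz":10.5},{"dx":0,"dy":0,"dz":0,"wx":0,"wy":0,"wz":10.5},{"dx":0,"dy":0,"dz":0,"wx":0,"wy":0,"wz":10.5},{"dx":0,"dy":0,"dz":0,"wx":0,"wy":0,"wz":10.5},{"dx":0,"dy":0,"dz":0,"wx":0,"wy":0,"wz":10.5},{"dx":0,"dy":0,"dz":0,"wx":0,"wy":0,"wz":0}]'
cat >> h.py <<'E'
from scipy.spatial.transform import Rotation as Rot
def st():
    s=sense(); M=Rot.from_quat(s['tool_rot']).as_matrix()
    print('t',s['t'],'pos',s['tcp_pos'].round(4),'th',np.degrees(np.arctan2(M[1,1],M[0,1])).round(2),'q',s['q'].round(2),'F',s['force'].round(1),'T',s['ft_torque'].round(2),'gap',round(s['finger_gap'],3),s['gripper_force'])
E
python3 -c "from h import *; st()"
```

```text
t: 3.22
tcp_pos: [0.4964, -0.1132, 0.3035]
tool_rot: [0.807, 0.59, -0.0, -0.0]
force: [0.1, -0.0, -0.3]
finger_gap: 1.0
gripper_force: 0.0
t: 4.47
tcp_pos: [0.4965, -0.1133, 0.3036]
tool_rot: [0.982, -0.188, -0.0, -0.0]
force: [-1.1, 1.1, 0.9]
finger_gap: 0.998
gripper_force: 0.0
t 4.475 pos [ 0.4965 -0.1133  0.3036] th -111.7 q [-0.44  0.37  1.72 -0.    1.05  1.51] F [-1.1  1.1  0.9] T [ 0.03 -0.03 -0.01] gap 0.998 0.0
```

```bash
python3 -m inch '[{"dx":0,"dy":0,"dz":4.5,"wx":0,"wy":0,"wz":0.9},{"dx":0,"dy":0,"dz":4.5,"wx":0,"wy":0,"wz":0},{"dx":0,"dy":0,"dz":4,"wx":0,"wy":0,"wz":0},{"dx":0,"dy":0,"dz":3,"wx":0,"wy":0,"wz":0},{"dx":0,"dy":0,"dz":1.9,"wx":0,"wy":0,"wz":0},{"dx":0,"dy":0,"dz":0,"wx":0,"wy":0,"wz":0}]'
python3 -c "
from h import *; st()
for n in ('top','side'):
    im=eyes.snapshot(n)[:,:,::-1]; u,v=proj(n,[.497,-.114,.05])[0].astype(int)
    cv2.imwrite(f'pics/g_{n}.png',cv2.resize(im[v-60:v+60,u-65:u+65],None,fx=4.5,fy=4.5,interpolation=cv2.INTER_CUBIC))
"
```

```text
t: 5.22
tcp_pos: [0.4959, -0.1131, 0.1235]
tool_rot: [0.981, -0.196, -0.002, -0.0]
force: [-0.3, -0.4, -0.3]
finger_gap: 1.001
gripper_force: 0.0
t 5.225 pos [ 0.4959 -0.1131  0.1235] th -112.58 q [-0.44  0.67  1.86 -0.    0.61  1.52] F [-0.3 -0.4 -0.3] T [-0.02  0.    0.02] gap 1.001 0.0
```

View pics/g_side.png

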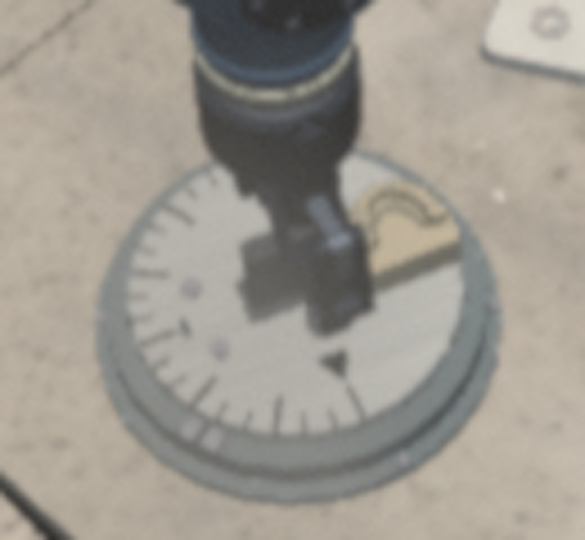

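The fingers straddle the bar, with the near one at (340,270), and they are clear of the cast. Closing.

```bash
python3 -m inch '[{"dx":0,"dy":0,"dz":0,"wx":0,"wy":0,"wz":0},{"dx":0,"dy":0,"dz":0,"wx":0,"wy":0,"wz":0},{"dx":0,"dy":0,"dz":0,"wx":0,"wy":0,"wz":0},{"dx":0,"dy":0,"dz":0,"wx":0,"wy":0,"wz":0},{"dx":0,"dy":0,"dz":0,"wx":0,"wy":0,"wz":0},{"dx":0,"dy":0,"dz":0,"wx":0,"wy":0,"wz":0},{"dx":0,"dy":0,"dz":0,"wx":0,"wy":0,"wz":0},{"dx":0,"dy":0,"dz":0,"wx":0,"wy":0,"wz":0}]' 0 60;python3 -c "from h import *; st()"
```

```text
t: 6.32
tcp_pos: [0.4966, -0.1137, 0.1252]
tool_rot: [0.98, -0.197, 0.0, 0.0]
force: [-1.9, -3.5, 5.7]
finger_gap: 0.154
gripper_force: 60.3
t 6.325 pos [ 0.4966 -0.1137  0.1252] th -112.75 q [-0.44  0.67  1.86 -0.    0.61  1.52] F [-1.9 -3.5  5.7] T [-0.17  0.28 -0.22] gap 0.154 60.32281994819641
```

```bash
python3 -m inch '[{"dx":0,"dy":0,"dz":-0.2,"wx":0,"wy":0,"wz":0},{"dx":0,"dy":0,"dz":-0.2,"wx":0,"wy":0,"wz":0},{"dx":0,"dy":0,"dz":-0.1,"wx":0,"wy":0,"wz":0},{"dx":0,"dy":0,"dz":0,"wx":0,"wy":0,"wz":0}]';python3 -c "from h import *; st()"
python3 -m inch '[{"dx":0,"dy":0,"dz":0,"wx":0,"wy":0,"wz":-1},{"dx":0,"dy":0,"dz":0,"wx":0,"wy":0,"wz":-1},{"dx":0,"dy":0,"dz":0,"wx":0,"wy":0,"wz":0}]';python3 -c "from h import *; st()"
```

```text
t: 6.82
tcp_pos: [0.4969, -0.1135, 0.1294]
tool_rot: [0.98, -0.197, 0.0, 0.0]
force: [3.1, -4.2, -12.7]
finger_gap: 0.157
gripper_force: 58.4
t 6.825 pos [ 0.4969 -0.1135  0.1294] th -112.7 q [-0.44  0.66  1.86 -0.    0.62  1.52] F [  3.1  -4.2 -12.7] T [-0.54 -0.16  0.01] gap 0.157 58.35305035114288
t: 7.2
tcp_pos: [0.4969, -0.1135, 0.1299]
tool_rot: [0.984, -0.18, 0.0, 0.0]
force: [3.3, -3.4, -11.9]
finger_gap: 0.152
gripper_force: 58.4
t 7.2 pos [ 0.4969 -0.1135  0.1299] th -110.7 q [-0.44  0.66  1.86 -0.    0.62  1.49] F [  3.3  -3.4 -11.9] T [-0.54 -0.22 -0.02] gap 0.152 58.35017502307892
```

```bash
python3 -m inch '[{"dx":0,"dy":0,"dz":-0.15,"wx":0,"wy":0,"wz":0},{"dx":0,"dy":0,"dz":0,"wx":0,"wy":0,"wz":-1},{"dx":0,"dy":0,"dz":0,"wx":0,"wy":0,"wz":-2},{"dx":0,"dy":0,"dz":0,"wx":0,"wy":0,"wz":0}]';python3 -c "from h import *; st()"
```

```text
t: 7.7
tcp_pos: [0.4969, -0.1134, 0.1315]
tool_rot: [0.988, -0.153, 0.0, 0.0]
force: [3.9, -3.9, -12.0]
finger_gap: 0.153
gripper_force: 58.4
t 7.7 pos [ 0.4969 -0.1134  0.1315] th -107.63 q [-0.44  0.66  1.86  0.    0.63  1.43] F [  3.9  -3.9 -12. ] T [-0.48 -0.27  0.04] gap 0.153 58.38371515274048
```

```bash
python3 -m inch '[{"dx":0,"dy":0,"dz":0,"wx":0,"wy":0,"wz":-9.6},{"dx":0,"dy":0,"dz":0,"wx":0,"wy":0,"wz":-9.6},{"dx":0,"dy":0,"dz":0,"wx":0,"wy":0,"wz":-9.6},{"dx":0,"dy":0,"dz":0,"wx":0,"wy":0,"wz":-9.6},{"dx":0,"dy":0,"dz":0,"wx":0,"wy":0,"wz":-9.6},{"dx":0,"dy":0,"dz":0,"wx":0,"wy":0,"wz":-9.6},{"dx":0,"dy":0,"dz":0,"wx":0,"wy":0,"wz":-9.6},{"dx":0,"dy":0,"dz":0,"wx":0,"wy":0,"wz":-9.6},{"dx":0,"dy":0,"dz":0,"wx":0,"wy":0,"wz":-9.6},{"dx":0,"dy":0,"dz":0,"wx":0,"wy":0,"wz":0}]'
python3 -c "
from h import *; st()
for n,a in (('top',22),('side',30)):
    im=eyes.snapshot(n)[:,:,::-1]; u,v=proj(n,[.409,-.138,.034])[0].astype(int); print(u,v)
    cv2.imwrite(f'pics/i_{n}.png',cv2.resize(im[v-a:v+a,u-a:u+a],(580,580),interpolation=cv2.INTER_CUBIC))
"
```

```text
t: 8.95
tcp_pos: [0.4965, -0.1125, 0.1314]
tool_rot: [0.826, 0.564, 0.0, -0.001]
force: [4.3, 1.5, -12.7]
finger_gap: 0.153
gripper_force: 58.4
t 8.95 pos [ 0.4965 -0.1125  0.1314] th -21.37 q [-0.44  0.66  1.86  0.    0.63 -0.07] F [  4.3   1.5 -12.7] T [-0.07 -0.69  0.1 ] gap 0.153 58.399688601493835
328 272
281 268
```

View pics/i_top.png

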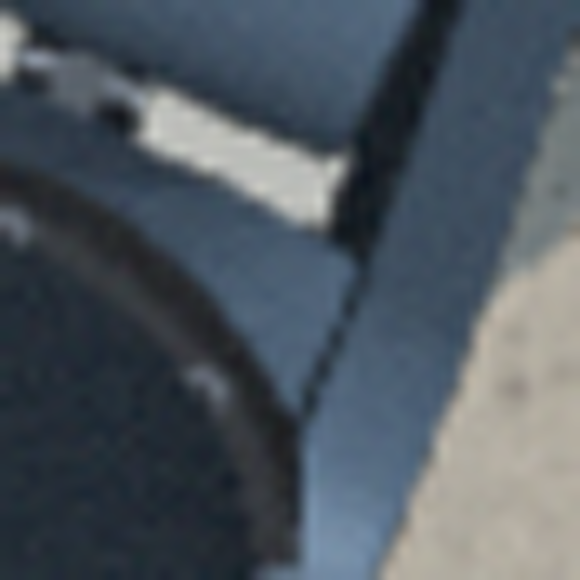

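View pics/i_side.png

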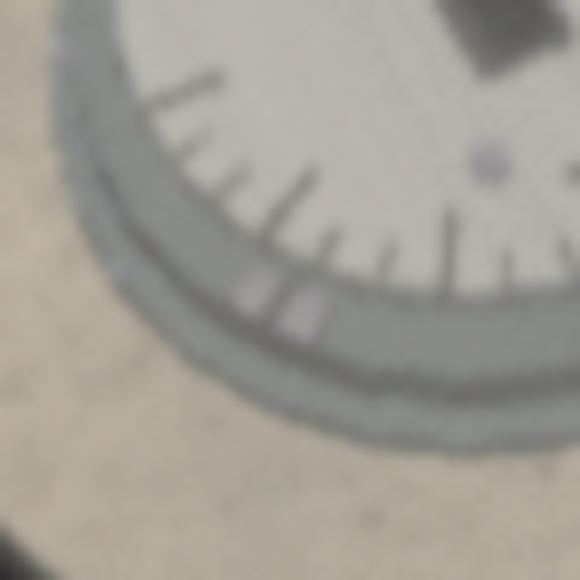

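```bash
python3 -c "
from h import *
c=np.array([.4968,-.1137])
P=np.array([[290,283],[281,301],[270,320],[262,238],[148,107],[446,292],[319,262],[383,282]],float)
uv=(P+.5)/(580/60)-.5+[251,238]
for zz in (.043,.045):
  w=back('side',uv,np.array([.034]*3+[zz]*5)); d=w[:,:2]-c
  print(np.degrees(np.arctan2(d[:,1],d[:,0])).round(1),np.hypot(*d.T).round(4))
"
```

```text
[-167.4 -167.  -166.8 -173.2  156.5 -142.7 -163.3 -152.6] [0.0894 0.0944 0.0998 0.0868 0.0867 0.0853 0.0854 0.0851]
[-167.4 -167.  -166.8 -172.6  157.3 -142.5 -162.9 -152.3] [0.0894 0.0944 0.0998 0.0875 0.0869 0.0863 0.0862 0.0861]
```

```bash
python3 -m inch '[{"dx":0,"dy":0,"dz":0,"wx":0,"wy":0,"wz":-2.6},{"dx":0,"dy":0,"dz":0.25,"wx":0,"wy":0,"wz":0},{"dx":0,"dy":0,"dz":0.25,"wx":0,"wy":0,"wz":0},{"dx":0,"dy":0,"dz":0.1,"wx":0,"wy":0,"wz":0},{"dx":0,"dy":0,"dz":0,"wx":0,"wy":0,"wz":0}]';python3 -c "from h import *; st()"
python3 -m inch '[{"dx":0,"dy":0,"dz":0.1,"wx":0,"wy":0,"wz":0},{"dx":0,"dy":0,"dz":0,"wx":0,"wy":0,"wz":0}]';python3 -c "from h import *; st()"
```

```text
t: 9.68
tcp_pos: [0.4962, -0.1127, 0.1263]
tool_rot: [0.813, 0.582, 0.0, -0.0]
force: [-0.3, 5.6, 1.4]
finger_gap: 0.153
gripper_force: 60.5
t 9.675 pos [ 0.4962 -0.1127  0.1263] th -18.78 q [-0.44  0.67  1.86  0.    0.62 -0.12] F [-0.3  5.6  1.4] T [ 0.63 -0.45  0.02] gap 0.153 60.45874536037445
t: 9.93
tcp_pos: [0.4961, -0.1128, 0.1258]
tool_rot: [0.813, 0.582, 0.0, -0.0]
force: [-3.1, 5.2, 8.9]
finger_gap: 0.156
gripper_force: 61.6
t 9.925 pos [ 0.4961 -0.1128  0.1258] th -18.77 q [-0.44  0.67  1.86  0.    0.61 -0.12] F [-3.1  5.2  8.9] T [ 0.84 -0.42  0.04] gap 0.156 61.60714566707611
```

```bash
S='from h import *; st()'
python3 -m inch '[{"dx":0,"dy":0,"dz":0,"wx":0,"wy":0,"wz":-0.5},{"dx":0,"dy":0,"dz":0,"wx":0,"wy":0,"wz":-0.5}]'>/dev/null;python3 -c "$S"
python3 -m inch '[{"dx":0,"dy":0,"dz":0,"wx":0,"wy":0,"wz":-0.5},{"dx":0,"dy":0,"dz":0,"wx":0,"wy":0,"wz":-0.5}]'>/dev/null;python3 -c "$S"
python3 -m inch '[{"dx":0,"dy":0,"dz":0,"wx":0,"wy":0,"wz":-0.5},{"dx":0,"dy":0,"dz":0,"wx":0,"wy":0,"wz":-0.5}]'>/dev/null;python3 -c "$S"
```

```text
t 10.175 pos [ 0.4961 -0.113   0.1259] th -17.92 q [-0.44  0.67  1.86  0.    0.61 -0.13] F [-2.9  4.   8.6] T [ 0.63 -0.31 -0.65] gap 0.154 62.46466040611267
t 10.425 pos [ 0.4961 -0.1131  0.1259] th -17.05 q [-0.44  0.67  1.86  0.    0.61 -0.15] F [-3.2  2.9  9.7] T [ 0.66 -0.23 -0.9 ] gap 0.154 64.17019128799438
t 10.675 pos [ 0.496  -0.1131  0.1259] th -16.05 q [-0.44  0.67  1.86  0.    0.61 -0.17] F [-2.6  3.6  9.1] T [ 0.64 -0.24 -0.82] gap 0.156 64.04220700263977
```

```bash
S='from h import *; st()'
python3 -m inch '[{"dx":0,"dy":0,"dz":0,"wx":0,"wy":0,"wz":-0.5},{"dx":0,"dy":0,"dz":0,"wx":0,"wy":0,"wz":-0.5}]'>/dev/null;python3 -c "$S"
python3 -m inch '[{"dx":0,"dy":0,"dz":0,"wx":0,"wy":0,"wz":-0.5},{"dx":0,"dy":0,"dz":0,"wx":0,"wy":0,"wz":0}]'>/dev/null;python3 -c "$S"
```

```text
t 10.925 pos [ 0.4961 -0.113   0.1257] th -15.01 q [-0.44  0.67  1.86  0.    0.61 -0.18] F [-2.7  4.5  6.6] T [ 0.67 -0.24 -0.69] gap 0.154 62.66592979431152
t 11.175 pos [ 0.4964 -0.1127  0.1243] th -14.31 q [-0.44  0.67  1.86  0.    0.61 -0.2 ] F [  3.6   6.6 -10.1] T [ 0.74 -0.65 -0.02] gap 0.156 58.849141001701355
```

Fz has swung to -10 N, so the disc is over the notch at θ ≈ -14.3 (reading about 151°). Lowering.

```bash
S='from h import *; st()'
python3 -m inch '[{"dx":0,"dy":0,"dz":0.2,"wx":0,"wy":0,"wz":0},{"dx":0,"dy":0,"dz":0,"wx":0,"wy":0,"wz":0}]'>/dev/null;python3 -c "$S"
python3 -m inch '[{"dx":0,"dy":0,"dz":0.15,"wx":0,"wy":0,"wz":0},{"dx":0,"dy":0,"dz":0,"wx":0,"wy":0,"wz":0}]'>/dev/null;python3 -c "$S"
```

```text
t 11.425 pos [ 0.4964 -0.1127  0.1216] th -14.27 q [-0.44  0.68  1.86  0.    0.61 -0.2 ] F [ 3.5  5.8 -9.9] T [ 0.56 -0.68 -0.05] gap 0.156 58.917421102523804
t 11.675 pos [ 0.4965 -0.1127  0.1211] th -14.26 q [-0.44  0.68  1.86  0.    0.61 -0.2 ] F [ 1.9  6.6 -1.4] T [ 0.74 -0.38  0.  ] gap 0.152 60.28339684009552
```

```bash
S='from h import *; st()'
python3 -m inch '[{"dx":0,"dy":0,"dz":0.1,"wx":0,"wy":0,"wz":0},{"dx":0,"dy":0,"dz":0,"wx":0,"wy":0,"wz":0}]';python3 -c "$S"
python3 -m inch '[{"dx":0,"dy":0,"dz":0,"wx":0,"wy":0,"wz":0},{"dx":0,"dy":0,"dz":0,"wx":0,"wy":0,"wz":0},{"dx":0,"dy":0,"dz":0,"wx":0,"wy":0,"wz":0},{"dx":0,"dy":0,"dz":0,"wx":0,"wy":0,"wz":0},{"dx":0,"dy":0,"dz":0,"wx":0,"wy":0,"wz":0},{"dx":0,"dy":0,"dz":0,"wx":0,"wy":0,"wz":0}]' 1;python3 -c "$S"
python3 -m inch '[{"dx":0,"dy":0,"dz":-2,"wx":0,"wy":0,"wz":0},{"dx":0,"dy":0,"dz":-4,"wx":0,"wy":0,"wz":0},{"dx":0,"dy":0,"dz":-5,"wx":0,"wy":0,"wz":0},{"dx":0,"dy":0,"dz":-4,"wx":0,"wy":0,"wz":0},{"dx":0,"dy":0,"dz":0,"wx":0,"wy":0,"wz":0}]'
python3 -c "
from h import *
n='side';a=60
im=eyes.snapshot(n)[:,:,::-1]; u,v=proj(n,[.497,-.114,.034])[0].astype(int); print(u,v)
cv2.imwrite('pics/f_side.png',cv2.resize(im[v-a:v+a,u-a:u+a],(600,600),interpolation=cv2.INTER_CUBIC))
"
```

```text
t: 11.92
tcp_pos: [0.4965, -0.1127, 0.121]
tool_rot: [0.789, 0.614, 0.0, -0.0]
force: [0.1, 6.5, 6.8]
finger_gap: 0.161
gripper_force: 61.4
t 11.925 pos [ 0.4965 -0.1127  0.121 ] th -14.25 q [-0.44  0.68  1.86  0.    0.6  -0.2 ] F [0.1 6.5 6.8] T [ 0.86 -0.13 -0.02] gap 0.161 61.44018888473511
t: 12.68
tcp_pos: [0.4967, -0.1134, 0.1198]
tool_rot: [0.789, 0.614, -0.0, -0.0]
force: [-0.8, 0.6, -0.2]
finger_gap: 1.001
gripper_force: 0.0
t 12.675 pos [ 0.4967 -0.1134  0.1198] th -14.22 q [-0.44  0.68  1.86 -0.    0.6  -0.2 ] F [-0.8  0.6 -0.2] T [ 0.02 -0.   -0.03] gap 1.001 0.0
t: 13.3
tcp_pos: [0.4982, -0.114, 0.2731]
tool_rot: [0.789, 0.614, 0.002, 0.004]
force: [-0.9, -0.1, 0.1]
finger_gap: 1.003
gripper_force: 0.0
301 237
```

View pics/f_side.png

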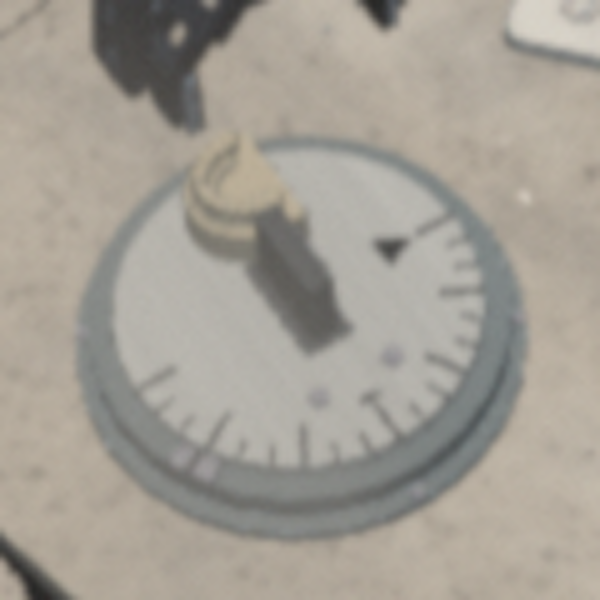

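The 150 mark, the long one at (213,435), lines up with the index gap at (197,465). The disc sits flush and the gripper is clear, so I'm handing in.

```bash
python3 -c "
from station import workorder; print(workorder.sign_off())"
```

```text
the job is handed in; nothing more can be done
None
```

I set the disc to the notch nearest 150° (it reads about 151°), dropped it home and released it, then handed the job in at about 13 s; the hand-in gave no verdict.

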